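Back off the sight-window ring nut on a transformer cover

ROBOT

A 6-joint arm with a two-finger parallel gripper is mounted at the origin on the work surface. World frame = base frame: x ahead of the robot, y to its left, z up, the work surface at z = 0. Lengths are in m, angles in degrees, forces in N, time in s.
With the tool pointing down it reaches from about 0.3 to 0.85 m from the base axis. Payload 4.2 kg.
Tool frame: the origin (TCP) lies on the centre line of the jaws, within the pads' length; the fingertips stand 19 mm ahead of it and the grasp point (between the pads) is the TCP; z points along the fingers, y is the line along which they close (so a half turn about z gives the same grasp; the last joint's range is limited). The gripper opens to 91 mm and grips with 3 to 60 N. Pads are 32 mm wide; open, the fingers measure 118 mm over their backs; the gripper's body (76 mm by 178 mm) begins 60 mm behind the grasp point.
Start: joints at [-65.833, 18.312, 89.639, -0, 72.044, -1.146], TCP at [0.246, -0.52, 0.233] pointing down, gripper open.
Joint ranges: [-177.97, 177.97], [-48.28, 115.42], [12.27, 149.76], [-77.06, 257.06], [2.81, 150.46], [-146.56, 146.56]. Speed limits (degrees/s): [147.25, 147.25, 180, 180, 180, 180].

INTERFACE

Orientations are given as a 3x3 rotation matrix whose columns are the frame's x, y, z axes.
In Python, from rig import manip gives the robot as it stands.
- The arm moves only by the tool move_arm, never from a script. Its argument "motion" is a list that holds one entry, the list of rows, each a list of 5 numbers: the shift along the tool's x, y, z in m, then the turn about the tool's z in units of 6 degrees (1.0 is 6 degrees), then the closure, from -1 (fully open) to 1 (shut), so that 0 is half open. A call has 1 to 5 rows; each row is the pose to reach, as a shift and turn from the pose commanded when the call began, along the tool's axes at that moment; what a row does not reach only later rows make up. A row lasts 1/12 s, in which the tool goes at most 41.7 mm and 7.16 degrees, less where a joint would pass 70% of its speed; a pose out of reach is approached as far as the arm can. A call with a gripper value outside its range is refused whole. The fingers move at their own pace and stop on an object; "force" is the grip in N (left out, the last holds). Time passes only in rows, so rows that repeat a pose let the fingers close. It gives the time, the measured TCP pose, the force, the opening and the grip force at its end, in the units of the state.
- manip.read_state(): the state, without advancing time (a new reading comes with each control period).
- manip.snapshot(name): name is "side" or "top" or "wrist"; returns (picture, depth): 384x512x3 uint8, blue, green, red; 384x512 float32, m along the optical axis (not along the pixel's ray), 0 where there is no reading.
- manip.camera_info(name): a dict with "fx", "fy", "cx", "cy" (pixels), "xyz" and "orientation" of the camera in the world. Camera axes: x right, y down, z forward; pixel columns grow to the right and rows downward; lengths in m; the calibration is good to about 2 mm. A picture is of the moment at which its call begins: read the wrist's pose just before it. camera_info takes no time and is no camera call; for the wrist camera it gives the pose at the moment of the call.
- manip.close_job(): hands the job in; it is judged then, once.
The state is a dict: "time_s": time; "joints": joint angles; "dq": joint speeds; "effort": joint torques, N m; "eef_pos": TCP position; "tool_rot": TCP orientation; "ft_force": force on the tool from outside, world axes, zero at the start; "ft_torque": the same for the moment, N m; "gripper_width": finger opening in m; "gripper_force": force on a finger pad.
Only numpy, scipy, OpenCV 4.12 (cv2) and the standard library are available. Lean on these libraries where they do the work, as an engineer would, in place of code of your own. Each camera call takes 0.05 s, during which the arm holds its last target. There are 200 camera calls.

TASK

The sight window on this transformer cover is due for a new gasket: slacken its knurled brass ring nut by two full turns, anticlockwise seen from above, rolling it round with a fingertip against the outside of the knurled rim, so that its notch comes back to the pointer lug for the second time and the nut is left there on its thread. Work from outside the nut only: do not reach over it to grip it or twist it from above, and keep off the glass inside it. Leave the small brass thermometer cap unturned and the loose parts and tools on the cover where they lie.

Things in the scene. Friction and masses are not known exactly. Their poses are not given: they have to be found in the camera images.
- ring_nut (a joint): Turning of the knurled ring nut about its upright axis, rad; grows as it unscrews (anticlockwise from above), 6.283 a turn, counting on past a turn. 0 = screwed home, notch at the pointer lug; found between 0 and 0.5 (hand-slack). Steady drag of about 0.06 N m; it stays where left and climbs 2 mm a turn; the thread runs out at 20.
- nut_center (a point): Centre of the ring nut, on its upright axis, half-way up its knurled rim: 37 mm above the cover when home. A brass ring 100 mm outside and 62 mm inside diameter, 26 mm high (from 24 to 50 mm above the cover), with 36 upright knurl ribs 2 mm proud round the rim. Below it a neck 86 mm in diameter. The window's place and heading vary.
- nut_notch (a point): The black notch in the top of the ring nut, 6.5 mm wide, at its outer edge, 48 mm from the axis; it goes round with the nut.
- lug_tip (a point): Tip of the pointer lug, a brass wedge 22 mm long and 9 mm wide fixed on the window's flange, 53 mm from the nut's axis, 22 mm above the cover. The flange is round, 144 mm in diameter and 10 mm thick; its six bolt heads and this lug reach no higher than 22 mm, so the rim is free all round above that.
- window_glass: The sight glass, a fixed round disc of 61 mm diameter inside the ring nut, its face 44 mm above the cover, 6 mm below the nut's top. Origin on the nut's axis at the cover's surface. Not to be touched.
- pocket_cap (a joint): Turning of the small knurled brass cap of the thermometer pocket, rad, 0 at the start. To be left alone.
- pocket_top (a point): Top centre of that cap: 45 mm diameter, its top 56 mm above the cover, on a flange of 80 mm diameter. It and the window change places.
- spare_glass_mid (a point): Middle of the spare glass, a loose disc 61 mm across and 12 mm thick lying between the window and the thermometer pocket.
- gasket_mid (a point): Middle of the spare black rubber gasket, a loose ring 72 mm across and 5 mm thick.
- spanner_mid (a point): Middle of a loose steel spanner, 200 mm long, lying flat.
- screwdriver_mid (a point): Middle of a loose black-handled screwdriver, 200 mm long, about 25 mm high.
- bolt_tray_mid (a point): Middle of a loose steel tray of bolts, 130 x 100 mm, 38 mm high.
- test_clip_mid (a point): Middle of a loose red test clip, 150 mm long and 18 mm high.
- grease_jar_mid (a point): Middle of a loose grease jar, 60 mm across and 55 mm high.

How it is judged (in metres and radians):
At the end, for the whole second after the job is handed in: The ring nut stands two turns unscrewed from home (12.57 rad on its joint, no less than 11.77 and no more than 13.87) and at rest; the thermometer cap is within 0.35 rad and every loose thing within 20 mm of where it was (value of joint ring_nut between 11.766 and 13.866 rad and velocity of joint ring_nut between -0.05 and 0.05 rad/s and value of joint pocket_cap between -0.35 and 0.35 rad and distance of each of spare_glass_mid, gasket_mid, spanner_mid, screwdriver_mid, bolt_tray_mid, test_clip_mid, grease_jar_mid from where it was at the start of the episode below 0.02 m); the robot touches nothing.
It fails at once if the sight glass is touched (over 1 N) (contact force between any of the arm, the fingers and window_glass above 1 N).
It fails at once if the nut is gripped or worked from above: the fingers come over it with their tips no higher than about its top (grasp point within 42 mm of its axis and less than 34 mm above its middle) (horizontal distance between the grasp point and nut_center below 0.042 m and z of the grasp point in the frame of nut_center below 0.034 m).
It fails at once if the ring nut is run off towards the end of its thread (over 2 1/2 turns) (value of joint ring_nut above 15.7 rad).
It fails at once if the thermometer cap is turned by more than 0.35 rad (value of joint pocket_cap above 0.35 rad or value of joint pocket_cap below -0.35 rad).
It fails at once if a loose thing is pushed or lifted by more than 20 mm (distance of any of spare_glass_mid, gasket_mid, spanner_mid, screwdriver_mid, bolt_tray_mid, test_clip_mid, grease_jar_mid from where it was at the start of the episode above 0.02 m).
It also fails if it takes over 70 s, if anything falls off the work surface, if the arm or the gripper's body presses on something with over 40 N, if the wrist force passes 120 N, or if a joint passes its speed limit or range.

## Working session

There is one attempt and no reset: what is moved stays moved. The work goes in short steps, Python scripts to look and compute and a tool call to move; the robot and the scene stay as the last step left them, time stands still between calls to the robot, and variables do not carry over. Pictures are saved under pics/ and viewed, at most 10 in all, crops included, and the job is handed in when it is done.

Besides the shell and the picture viewer there is one more tool, called after "Call:" as a command line: name --argument value ..., lists and objects as JSON in quotes. move_arm: Moves the arm, as the interface text tells. Its arguments: {"type":"object","properties":{"motion":{"type":"array","items":{"type":"array","items":{"type":"array","items":{"type":"number"}}}},"force":{"type":"number"}},"required":["motion"]}

```bash
mkdir -p pics && cat > h.py <<'E'
import numpy as np,cv2
from rig import manip
def shot(n,f=None):
    im,d=manip.snapshot(n)
    if f: cv2.imwrite('pics/'+f,im)
    return im,d
def ray(ci,u,v,z):
    R=np.array(ci['orientation']);p=np.array(ci['xyz'])
    r=R@np.array([(u-ci['cx'])/ci['fx'],(v-ci['cy'])/ci['fy'],1]);return p+r*(z-p[2])/r[2]
def cloud(ci,d):
    v,u=np.indices(d.shape);R=np.array(ci['orientation'])
    return (np.stack([(u-ci['cx'])/ci['fx']*d,(v-ci['cy'])/ci['fy']*d,d],-1))@R.T+np.array(ci['xyz'])
E
python3 - <<'E'
from h import *
s=manip.read_state();print(s)
im,d=shot('top','top1.png');ci=manip.camera_info('top');print(ci)
np.save('d.npy',d)
P=cloud(ci,d)
z=P[...,2][d>0];print(np.percentile(z,[1,10,50,90,99]))
im2,_=shot('side','side1.png')
E
```

```text
{'time_s': 0.0, 'joints': array([-6.58332615e+01,  1.83519813e+01,  8.97065073e+01,  7.21316261e-04,
        7.20441451e+01, -1.14589210e+00]), 'dq': array([-0.07910115,  0.03550071, -0.03190037,  0.03008874,  0.00523196,
        0.02111682]), 'effort': array([-6.20530955e-04, -4.12460768e+01, -2.31968415e+01,  7.24689220e-02,
        4.55291674e-02, -1.39771223e-04]), 'eef_pos': array([ 0.2456554 , -0.51935822,  0.23211616]), 'tool_rot': array([[ 9.03990000e-01,  4.27552989e-01, -7.22418196e-04],
       [ 4.27553597e-01, -9.03988515e-01,  1.63920583e-03],
       [ 4.77895988e-05, -1.79069817e-03, -9.99998396e-01]]), 'ft_force': array([ 0.1339612 , -0.13368506, -0.68202713]), 'ft_torque': array([-0.0072238 , -0.01040741, -0.01969149]), 'gripper_force': 0.0, 'gripper_width': 0.09122782625020709}
{'fx': 421.06579168848754, 'fy': 421.06579168848754, 'cx': 249.55760308738772, 'cy': 190.49339402325418, 'xyz': array([0.32611403, 0.00240759, 1.18160759]), 'orientation': array([[ 0.01251781, -0.98288889,  0.1837736 ],
       [-0.99989316, -0.01369155, -0.00511929],
       [ 0.00754784, -0.18368988, -0.98295527]])}
[-7.58661362e-01 -7.46858216e-01 -3.52003681e-04  1.26821349e-01
  6.42490122e-01]
```

View pics/top1.png

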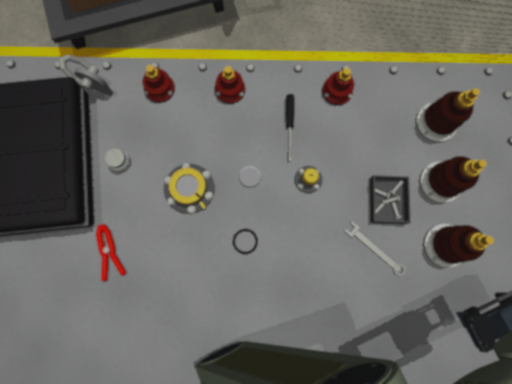

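View pics/side1.png

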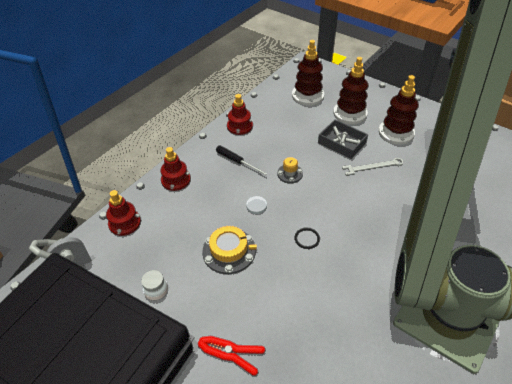

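The top view shows the ring nut at about (189,187) with its lug toward (205,206). The pocket is at (309,178), the spare glass at (250,176), the gasket at (245,241), the jar at (117,160) and the clip at (108,252). The side view agrees.

```bash
python3 - <<'E'
from h import *
im=cv2.imread('pics/top1.png');d=np.load('d.npy');ci=manip.camera_info('top')
P=cloud(ci,d);hsv=cv2.cvtColor(im,cv2.COLOR_BGR2HSV)
print('cover z',np.median(P[260:330,100:200,2]))
m=cv2.inRange(hsv,(18,110,90),(35,255,255));m[:, :150]=0;m[:,240:]=0;m[:150]=0;m[230:]=0
ys,xs=np.nonzero(m);print(len(xs),xs.min(),xs.max(),ys.min(),ys.max())
Q=P[ys,xs];top=(Q[:,2]>.043)&(Q[:,2]<.056);T=Q[top];print('z',np.median(Q[:,2]),top.sum())
for pts in (T,):
    (c,r)=cv2.minEnclosingCircle(pts[:,:2].astype(np.float32));print('enc',c,r)
    k,_=cv2.findContours(m,cv2.RETR_EXTERNAL,cv2.CHAIN_APPROX_NONE)
# contour of ring cast to z=.05
c=np.array(c)
R=np.array([ray(ci,u,v,.05)[:2] for u,v in zip(xs,ys)])
rr=np.hypot(*(R-c).T);print('maxr',np.percentile(rr,[0,5,95,100]))
lug=Q[(np.hypot(*(Q[:,:2]-c).T)>.055)];print('lug',lug.mean(0) if len(lug) else 0,len(lug))
# surroundings: max height vs location within 0.3m
D=np.hypot(P[...,0]-c[0],P[...,1]-c[1])
A=np.degrees(np.arctan2(P[...,1]-c[1],P[...,0]-c[0]))
for a in range(-180,180,30):
    s=[]
    for r in (.08,.12,.16,.2,.25):
        k=(d>0)&(A>=a)&(A<a+30)&(D>r)&(D<=r+.05);s.append(round(float(P[...,2][k].max()),3) if k.any() else None)
    print(a,s)
print(manip.camera_info('wrist'))
cv2.imwrite('pics/crop1.png',cv2.resize(im[150:225,150:225],(600,600),interpolation=cv2.INTER_CUBIC))
E
```

```text
cover z -0.0004102071538649721
693 169 205 168 208
z 0.04972247614405534 616
enc (0.5518575310707092, 0.16906528174877167) 0.05124793201684952
maxr [0.02968098 0.03249662 0.05222774 0.07954855]
lug [0.50280724 0.13115867 0.13906642] 38
-180 [0.008, 0.008, 0.007, 0.006, 0.007]
-150 [0.006, 0.006, 0.01, 0.01, 0.008]
-120 [0.005, 0.006, 0.007, 0.006, 0.007]
-90 [0.006, 0.018, 0.017, 0.016, 0.017]
-60 [0.006, 0.006, 0.006, 0.005, 0.006]
-30 [0.007, 0.006, 0.006, 0.008, 0.097]
0 [0.006, 0.006, 0.005, 0.006, 0.097]
30 [0.006, 0.005, 0.006, 0.005, 0.006]
60 [0.006, 0.007, 0.059, 0.06, 0.129]
90 [0.008, 0.005, 0.008, 0.014, 0.135]
120 [0.007, 0.008, 0.009, 0.018, 0.023]
150 [0.005, 0.006, 0.006, 0.008, 0.007]
{'fx': 269.12814768479376, 'fy': 269.12814768479376, 'cx': 254.98032177017825, 'cy': 191.7442125654707, 'xyz': array([ 0.3183425 , -0.48764401,  0.38377553]), 'orientation': array([[ 0.42675626, -0.86813318, -0.2534243 ],
       [-0.90436502, -0.41019461, -0.11774672],
       [-0.00173344,  0.27943722, -0.9601624 ]])}
```

View pics/crop1.png

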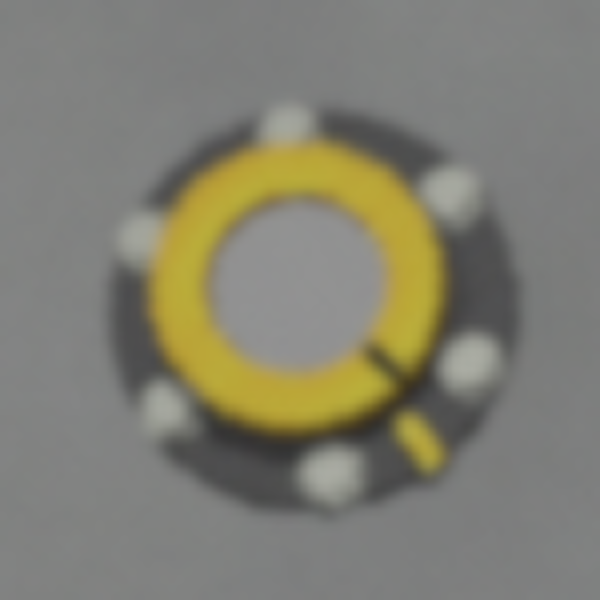

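The nut is sound: top at z = 0.050, centre (0.552, 0.169). The notch sits at the lug, turned slightly anticlockwise. I'll shut the fingers and go to the robot side of the nut.

Call:
move_arm --motion '[[[0.025,-0.027,0,0,1],[0.05,-0.054,0,0,1],[0.077,-0.083,0,0,1],[0.104,-0.112,0,0,1],[0.13,-0.14,0,0,1]]]' --force 20

```text
time_s: 0.52
eef_pos: [0.3034, -0.3356, 0.2325]
tool_rot: [[0.904, 0.427, -0.0], [0.427, -0.904, 0.001], [-0.0, -0.001, -1.0]]
ft_force: [0.4, -0.4, -0.6]
gripper_width: 0.0605
gripper_force: 0.0
```

Call:
move_arm --motion '[[[0.027,-0.029,0,0,1],[0.054,-0.058,0,0,1],[0.081,-0.087,0,0,1],[0.108,-0.116,0,0,1],[0.13,-0.14,0,0,1]]]'

```text
time_s: 0.93
eef_pos: [0.361, -0.1531, 0.2328]
tool_rot: [[0.904, 0.428, -0.0], [0.428, -0.904, 0.001], [0.0, -0.001, -1.0]]
ft_force: [0.6, -0.4, -0.8]
gripper_width: 0.0275
gripper_force: 0.0
```

Call:
move_arm --motion '[[[0.025,-0.027,0,0,1],[0.05,-0.054,0,0,1],[0.075,-0.081,0,0,1],[0.1,-0.108,0,0,1],[0.12,-0.13,0,0,1]]]'

```text
time_s: 1.35
eef_pos: [0.4142, 0.0157, 0.2328]
tool_rot: [[0.904, 0.429, 0.0], [0.429, -0.904, 0.0], [0.0, -0.0, -1.0]]
ft_force: [0.8, -0.1, 0.5]
gripper_width: 0.0004
gripper_force: 0.0
```

Call:
move_arm --motion '[[[0.022,-0.025,0.02,1.0,1],[0.044,-0.05,0.05,2.1,1],[0.065,-0.075,0.08,3.2,1],[0.085,-0.1,0.1,4.22,1],[0.098,-0.116,0.1,4.22,1]]]'

```text
time_s: 1.77
eef_pos: [0.4505, 0.1617, 0.1285]
tool_rot: [[1.0, -0.002, -0.008], [-0.002, -1.0, -0.002], [-0.008, 0.002, -1.0]]
ft_force: [0.2, 0.2, 0.0]
gripper_width: 0.0006
gripper_force: 0.0
```

Call:
move_arm --motion '[[[0,0,0.035,0,1],[0,0,0.07,0,1],[0,0,0.079,0,1],[0.02,0,0.079,0,1],[0.024,0,0.079,0,1]]]'

```text
time_s: 2.18
eef_pos: [0.4792, 0.1602, 0.0538]
tool_rot: [[1.0, -0.0, 0.002], [-0.0, -1.0, 0.0], [0.002, -0.0, -1.0]]
ft_force: [1.7, 0.3, 0.1]
gripper_width: 0.0008
gripper_force: 0.0
```

```bash
python3 - <<'E'
from h import *
s=manip.read_state();print(s['eef_pos'],s['ft_force'])
im,d=shot('wrist');im2,_=shot('top')
cv2.imwrite('pics/w2.png',np.hstack([cv2.resize(im,(400,300)),cv2.resize(im2[140:230,140:260],(400,300))]))
E
```

```text
[0.47919154 0.16019807 0.05378722] [1.67124087 0.25593969 0.13055405]
```

View pics/w2.png

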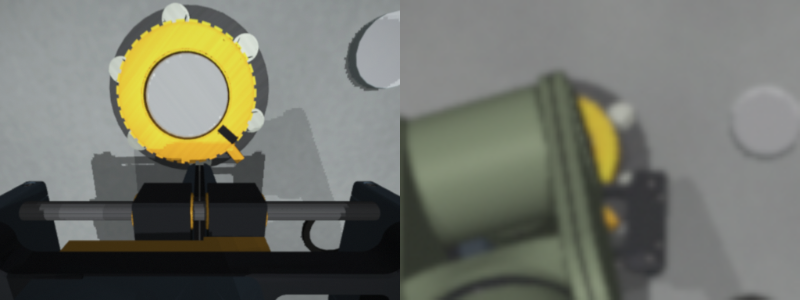

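The wrist view shows the nut at (187,92), with the notch at (228,132) and the lug at (235,150). The shut fingers stand at (198,170), just short of the rim. Next I'll press in gently until they touch.

Call:
move_arm --motion '[[[0.002,0,0.002,0,1],[0.004,0,0.003,0,1],[0.006,0,0.003,0,1],[0.006,0,0.003,0,1]]]'

```text
time_s: 2.62
eef_pos: [0.4833, 0.16, 0.0513]
tool_rot: [[1.0, -0.0, 0.001], [-0.0, -1.0, 0.0], [0.001, -0.0, -1.0]]
ft_force: [-0.1, -0.1, 0.5]
gripper_width: -0.0
gripper_force: 0.0
```

Call:
move_arm --motion '[[[0.002,0,0.0,0,1],[0.002,0,0,0,1]]]'

```text
time_s: 2.78
eef_pos: [0.4844, 0.1599, 0.051]
tool_rot: [[1.0, -0.0, -0.001], [-0.0, -1.0, -0.0], [-0.001, 0.0, -1.0]]
ft_force: [-1.6, -0.6, 0.4]
gripper_width: 0.0004
gripper_force: 1.0
```

Call:
move_arm --motion '[[[0.003,0,0.0,0,1],[0.003,0.003,0,0,1],[0.003,0.006,0,0,1]]]'

```text
time_s: 3.03
eef_pos: [0.4851, 0.1538, 0.0505]
tool_rot: [[1.0, -0.0, -0.006], [-0.0, -1.0, -0.001], [-0.006, 0.001, -1.0]]
ft_force: [-5.8, 0.2, 3.3]
gripper_width: 0.0004
gripper_force: 2.9
```

```bash
cat >> h.py <<'E'
C=np.array([.552,.169])
def notch(f=None,zt=.05,C=C):
    """notch angle (deg, world) from dark pixels on brass ring in wrist view"""
    s=manip.read_state();ci=manip.camera_info('wrist');im,_=shot('wrist',f)
    v,u=np.indices(im.shape[:2])
    R=np.array(ci['orientation']);p=np.array(ci['xyz'])
    r=np.stack([(u-ci['cx'])/ci['fx'],(v-ci['cy'])/ci['fy'],np.ones_like(u,float)],-1)@R.T
    X=p+r*((zt-p[2])/r[...,2])[...,None]
    rho=np.hypot(X[...,0]-C[0],X[...,1]-C[1]);ang=np.degrees(np.arctan2(X[...,1]-C[1],X[...,0]-C[0]))%360
    hsv=cv2.cvtColor(im,cv2.COLOR_BGR2HSV)
    band=(rho>.036)&(rho<.046);dark=band&(hsv[...,2]<60)
    br=band&cv2.inRange(hsv,(15,100,90),(40,255,255)).astype(bool)
    out=[]
    n,l,st,ce=cv2.connectedComponentsWithStats(dark.astype(np.uint8))
    for i in range(1,n):
        if st[i,4]>=15:
            a=np.angle(np.exp(1j*np.radians(ang[l==i])).mean(),deg=True)%360
            out.append((round(a,1),int(st[i,4])))
    print('pos',s['eef_pos'].round(4),'F',s['ft_force'].round(1),'t',s['time_s'],'dark',out,'brass px',br.sum(),'of',band.sum())
    ys,xs=np.nonzero(cv2.inRange(hsv,(15,100,90),(40,255,255))&((rho<.08)*255).astype(np.uint8))
    return X,ang,rho,hsv
E
python3 - <<'E'
from h import *
X,ang,rho,hsv=notch('w3.png')
br=cv2.inRange(hsv,(15,100,60),(40,255,255))>0
m=br&(rho<.054)
(c,r)=cv2.minEnclosingCircle(X[m][:,:2].astype(np.float32));print(c,r)
m=br&(rho>.056)&(rho<.09)  # lug at z .022
print('lug ang',m.sum(),ang[m].mean())
E
```

```text
pos [0.4851 0.1538 0.0505] F [-5.8  0.2  3.3] t 3.0333 dark [(np.float64(237.4), 160)] brass px 8485 of 8655
(0.5516575574874878, 0.16626009345054626) 0.051930543035268784
lug ang 376 205.2323135102765
```

View pics/w3.png

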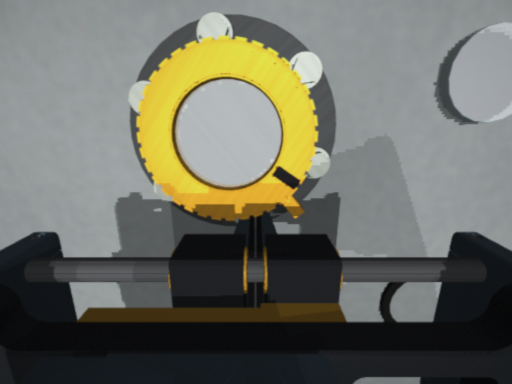

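The notch is clear of the lug at (287,178), and the nut turns with the finger at about 6 N. I'll start orbiting anticlockwise with the shut fingers.

Call:
move_arm --motion '[[[0.002,0.012,0,0,1],[0.0075,0.023,0,0,1],[0.016,0.0325,0,0,1],[0.0265,0.0395,0,0,1],[0.035,0.0425,0,0,1]]]'

```text
time_s: 3.5
eef_pos: [0.5254, 0.1103, 0.0512]
tool_rot: [[1.0, -0.001, 0.002], [-0.001, -1.0, -0.0], [0.002, 0.0, -1.0]]
ft_force: [0.1, 0.1, -0.8]
gripper_width: 0.0005
gripper_force: 0.0
```

```bash
python3 - <<'E'
from h import *
C=np.array([.5517,.1675])
notch(C=C)
E
```

```text
pos [0.5254 0.1103 0.0512] F [ 0.1  0.1 -0.8] t 3.5 dark [(np.float64(300.6), 140), (np.float64(208.6), 1096)] brass px 5122 of 6830
```

Call:
move_arm --motion '[[[0,-0.001,0,0,1],[0,-0.002,0,0,1],[0,-0.003,0,0,1],[0,-0.003,0,0,1]]]'

```text
time_s: 3.88
eef_pos: [0.5225, 0.1119, 0.0511]
tool_rot: [[1.0, 0.002, -0.002], [0.002, -1.0, -0.005], [-0.002, 0.005, -1.0]]
ft_force: [-1.7, -12.9, 4.4]
gripper_width: 0.0006
gripper_force: 6.3
```

Call:
move_arm --motion '[[[0.0125,0.002,0,0,1],[0.0285,0.002,0,0,1],[0.0445,0.002,0,0,1],[0.057,0.0005,0,0,1],[0.069,-0.0045,0,0,1]]]'

```text
time_s: 4.3
eef_pos: [0.5937, 0.1166, 0.0512]
tool_rot: [[1.0, 0.001, 0.002], [0.001, -1.0, -0.004], [0.002, 0.004, -1.0]]
ft_force: [0.8, -5.1, 1.1]
gripper_width: 0.0002
gripper_force: 2.7
```

```bash
python3 - <<'E'
from h import *
C=np.array([.5517,.1675])
notch(C=C,f='w4.png')
E
```

```text
pos [0.5937 0.1166 0.0512] F [ 0.8 -5.1  1.1] t 4.3 dark [(np.float64(23.0), 226), (np.float64(312.5), 1372), (np.float64(179.7), 1631)] brass px 823 of 4910
```

Call:
move_arm --motion '[[[0.0105,-0.008,0,0,1],[0.018,-0.018,0,0,1],[0.022,-0.03,0,0,1],[0.023,-0.043,0,0,1],[0.023,-0.055,0,0,1]]]'

```text
time_s: 4.77
eef_pos: [0.6191, 0.1748, 0.0518]
tool_rot: [[1.0, 0.0, 0.009], [0.0, -1.0, 0.001], [0.009, -0.001, -1.0]]
ft_force: [6.1, -2.6, 0.4]
gripper_width: 0.0004
gripper_force: 3.1
```

```bash
python3 - <<'E'
from h import *
C=np.array([.5517,.1675])
notch(C=C,f='w5.png')
E
```

```text
pos [0.6191 0.1748 0.0518] F [ 6.1 -2.6  0.4] t 4.7667 dark [(np.float64(332.7), 676), (np.float64(38.7), 536), (np.float64(4.2), 59), (np.float64(12.3), 62), (np.float64(180.5), 2314)] brass px 86 of 4374
```

Call:
move_arm --motion '[[[-0.001,-0.0125,0,0,1],[-0.006,-0.0245,0,0,1],[-0.0135,-0.035,0,0,1],[-0.023,-0.043,0,0,1],[-0.035,-0.0475,0,0,1]]]'

```text
time_s: 5.23
eef_pos: [0.5843, 0.2254, 0.0523]
tool_rot: [[1.0, -0.001, 0.01], [-0.001, -1.0, 0.006], [0.01, -0.006, -1.0]]
ft_force: [4.5, 8.2, 0.9]
gripper_width: 0.0004
gripper_force: 4.8
```

Call:
move_arm --motion '[[[-0.013,-0.0015,0,0,1],[-0.0285,-0.0015,0,0,1],[-0.045,-0.0015,0,0,1],[-0.0575,0,0,0,1],[-0.0695,0.005,0,0,1]]]'

```text
time_s: 5.65
eef_pos: [0.5115, 0.2224, 0.0524]
tool_rot: [[1.0, -0.002, 0.005], [-0.002, -1.0, 0.01], [0.005, -0.01, -1.0]]
ft_force: [-4.6, 13.3, 4.0]
gripper_width: 0.0002
gripper_force: 6.2
```

```bash
python3 - <<'E'
from h import *
C=np.array([.5517,.1675])
notch(C=C,f='w6.png',zt=.051)
E
```

```text
pos [0.5115 0.2224 0.0524] F [-4.6 13.3  4. ] t 5.65 dark [(np.float64(255.2), 73), (np.float64(157.3), 569)] brass px 6741 of 7413
```

Call:
move_arm --motion '[[[-0.0105,0.007,0,0,1],[-0.0175,0.017,0,0,1],[-0.022,0.029,0,0,1],[-0.023,0.042,0,0,1],[-0.023,0.054,0,0,1]]]'

```text
time_s: 6.12
eef_pos: [0.4845, 0.1627, 0.0507]
tool_rot: [[1.0, 0.0, -0.006], [0.0, -1.0, 0.0], [-0.006, -0.0, -1.0]]
ft_force: [-6.4, 1.7, 2.6]
gripper_width: 0.0004
gripper_force: 3.0
```

Call:
move_arm --motion '[[[0.001,0.013,0,0,1],[0.0055,0.0245,0,0,1],[0.0125,0.035,0,0,1],[0.023,0.043,0,0,1],[0.035,0.048,0,0,1]]]'

```text
time_s: 6.53
eef_pos: [0.5219, 0.1122, 0.0506]
tool_rot: [[1.0, 0.001, -0.004], [0.001, -1.0, -0.003], [-0.004, 0.003, -1.0]]
ft_force: [-4.5, -5.6, 2.8]
gripper_width: 0.0005
gripper_force: 3.0
```

```bash
python3 - <<'E'
from h import *
C=np.array([.5517,.168])
notch(C=C,f='w7.png',zt=.0525)
E
```

```text
pos [0.5219 0.1122 0.0506] F [-4.5 -5.6  2.8] t 6.5333 dark [(np.float64(50.3), 76), (np.float64(206.1), 1141)] brass px 5657 of 7262
```

Call:
move_arm --motion '[[[0.0125,0.002,0,0,1],[0.029,0.002,0,0,1],[0.0445,0.002,0,0,1],[0.0575,0.0005,0,0,1],[0.0695,-0.0045,0,0,1]]]'

```text
time_s: 7.0
eef_pos: [0.5951, 0.1169, 0.0509]
tool_rot: [[1.0, -0.001, 0.003], [-0.001, -1.0, -0.002], [0.003, 0.002, -1.0]]
ft_force: [0.1, -3.0, -1.0]
gripper_width: 0.0007
gripper_force: 1.2
```

Call:
move_arm --motion '[[[0.01,-0.008,0,0,1],[0.018,-0.0185,0,0,1],[0.022,-0.03,0,0,1],[0.023,-0.043,0,0,1],[0.023,-0.055,0,0,1]]]'

```text
time_s: 7.42
eef_pos: [0.6191, 0.175, 0.0516]
tool_rot: [[1.0, 0.0, 0.008], [0.0, -1.0, 0.001], [0.008, -0.001, -1.0]]
ft_force: [7.6, -0.9, -0.7]
gripper_width: 0.0002
gripper_force: 3.4
```

Call:
move_arm --motion '[[[-0.0005,-0.01,0,0,1],[0.02,-0.01,0,0,1],[0.04,-0.01,0,0,1],[0.04,-0.01,-0.04,0,1],[0.04,-0.01,-0.08,0,1]]]'

```text
time_s: 7.83
eef_pos: [0.6542, 0.1846, 0.1276]
tool_rot: [[1.0, 0.0, -0.008], [0.0, -1.0, -0.001], [-0.008, 0.001, -1.0]]
ft_force: [1.4, 0.3, 1.1]
gripper_width: 0.0005
gripper_force: 0.0
```

Call:
move_arm --motion '[[[0.0,-0.02,-0.03,0,1],[-0.03,-0.04,-0.05,0,1],[-0.06,-0.04,-0.06,0,1],[-0.1,-0.04,-0.06,0,1],[-0.14,-0.04,-0.06,0,1]]]'

```text
time_s: 8.25
eef_pos: [0.5142, 0.2254, 0.1918]
tool_rot: [[1.0, 0.0, 0.002], [0.0, -1.0, 0.002], [0.002, -0.002, -1.0]]
ft_force: [0.0, 0.2, -0.4]
gripper_width: 0.0006
gripper_force: 0.0
```

Call:
move_arm --motion '[[[-0.04,0.0,0,0,1],[-0.07,0.01,0,0,1],[-0.07,0.02,0,0,1],[-0.07,0.02,0,0,1]]]'

```text
time_s: 8.58
eef_pos: [0.4438, 0.2037, 0.1916]
tool_rot: [[1.0, 0.001, 0.001], [0.001, -1.0, 0.0], [0.001, -0.0, -1.0]]
ft_force: [0.8, 0.5, 0.0]
gripper_width: 0.0008
gripper_force: 0.0
```

```bash
python3 - <<'E'
from h import *
C=np.array([.5517,.168])
notch(C=C,f='w8.png',zt=.054)
E
```

```text
pos [0.4438 0.2037 0.1916] F [0.8 0.5 0. ] t 8.5833 dark [(np.float64(219.5), 42)] brass px 2700 of 2751
```

View pics/w8.png

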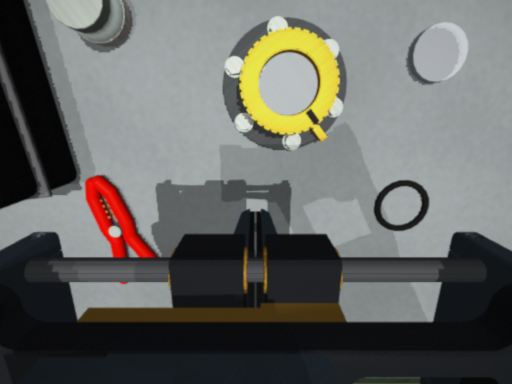

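The notch, at (313,115), is back in line with the lug, at (320,131). The clip, gasket, jar and spare glass are lying as before. One last check on the nut's height (4 mm of rise means two turns), then I'll hand in.

```bash
python3 - <<'E'
from h import *
ci=manip.camera_info('wrist');im,d=shot('wrist');P=cloud(ci,d)
D=np.hypot(P[...,0]-.5517,P[...,1]-.168);m=(D>.035)&(D<.046)&(d>0)
f=(P[...,2]<.01)&(D>.08)&(D<.12)
h=np.median(P[...,2][m])-np.median(P[...,2][f]);print(h)
s=manip.read_state();print(s['dq'].round(2))
if .0525<h<.0555: print(manip.close_job())
E
```

```text
0.0547039692773518
[-0.21  1.26 -1.23 -0.06  0.17 -0.01]
the job is handed in; nothing more can be done
None
```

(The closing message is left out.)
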